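Switch on the bead roller's drive under its red guard

ROBOT

A 6-joint arm with a two-finger parallel gripper is mounted at the origin on the work surface. World frame = base frame: x ahead of the robot, y to its left, z up, the work surface at z = 0. Lengths are in m, angles in degrees, forces in N, time in s.
With the tool pointing down it reaches from about 0.3 to 0.875 m from the base axis. Payload 4.2 kg.
Tool frame: the origin (TCP) lies at the very end of the fingers, on their centre line; the grasp point (between the pads) lies 19 mm behind it (ctrl.grip_point_offset is the distance from the TCP to the grasp point, in m); y points along the fingers, z is the direction in which the jaws open and shut, and the axes are right-handed (so a half turn about y gives the same grasp; the last joint's range is limited). The gripper opens to 85 mm and grips with 20 to 120 N. Pads are 22 mm wide; open, the fingers measure 114 mm over their backs; the gripper's body (76 mm by 85 mm) begins 54 mm behind the grasp point. The pads swing forward as they close: fully open they stand 13 mm farther back than shut.
Start: joints at [-66.062, 18.312, 89.639, -0, 72.044, -1.146], TCP at [0.244, -0.521, 0.231] pointing down, gripper open.
Joint ranges: [-177.97, 177.97], [-48.28, 115.42], [12.27, 149.76], [-77.06, 257.06], [2.81, 150.46], [-146.56, 146.56]. Speed limits (degrees/s): [147.25, 147.25, 180, 180, 180, 180].

INTERFACE

Orientations are given as [roll, pitch, yaw] about the fixed x, y, z axes, in that order (R = Rz(yaw) Ry(pitch) Rx(roll)).
In Python, from station import ctrl gives the robot as it stands. The module is installed in compiled form; this text tells all that it offers.
- The arm moves only by the tool apply_moves, never from a script. Its argument "steps" is a list of rows, each an object of numbers: "grip": the finger opening in m, from 0 to 0.0854; "x", "y", "z": the shift along the tool's x, y, z in m; "twist": the turn about the tool's y in degrees. A call has 1 to 12 rows; each row is the pose to reach, as a shift and turn from the pose measured when the call began, along the tool's axes at that moment; what a row does not reach only later rows make up. A row lasts 1/12 s, in which the tool goes at most 41.7 mm and 7.16 degrees, less where a joint would pass 70% of its speed; a pose out of reach is approached as far as the arm can. A call with a gripper value outside its range is refused whole. The fingers move at their own pace and stop on an object; "newtons" is the grip in N (left out, the last holds). Time passes only in rows, so rows that repeat a pose let the fingers close. It gives the time, the measured TCP pose, the force and the opening at its end, in the units of the state.
- ctrl.observe(): the state, without advancing time (a new reading comes with each control period).
- ctrl.capture(name): name is "scene" or "top" or "wrist"; returns a dict with "frame" (384x512x3 uint8, blue, green, red), "K" (3x3 intrinsics, pixels), "dist" ([k1, k2, p1, p2, k3] as OpenCV has them; the pictures are not rectified), "eye" and "orientation" of the camera in the world; the wrist camera has in their place "hand_eye" (4x4, takes a point from camera to tool coordinates, whose origin is the TCP and whose axes are the tool frame's). Camera axes: x right, y down, z forward; pixel columns grow to the right and rows downward; lengths in m; the calibration is good to about 2 mm. A picture is of the moment at which its call begins: read the wrist's pose just before it. There is no depth.
- ctrl.finish_job(): hands the job in, once; it reports no verdict.
Trained networks look in a picture, given as the dict that the camera call returned (one of the last four; its "shot" number tells which), for a name from the list of things; names that differ only in an ending like _2 or _b are one class to them, and where a whole thing is asked for, a point or a joint stands for the part that bears it (a point fixed in the world has none). Each returns a list of dicts, best first, with "confidence" (0 to 1); they miss things now and then, are a little off and sometimes report something else, mostly with a low value. They report only what shows in the picture. A call takes as long as a camera call. They do not tell look-alikes from the thing itself.
- ctrl.recognise(picture, target): "position" ([column, row] in pixels, amid what is visible of it).
The state is a dict: "clock": time; "joint_pos": joint angles; "qvel": joint speeds; "joint_torque": joint torques, N m; "eef_pos": TCP position; "eef_rot": TCP orientation; "wrist_force": force on the tool from outside, world axes, zero at the start; "ft_torque": the same for the moment, N m; "opening": finger opening in m.
Only numpy, scipy, OpenCV 4.12 (cv2) and the standard library are available. Lean on these libraries where they do the work, as an engineer would, in place of code of your own. Each camera call takes 0.05 s, during which the arm holds its last target. There are 200 camera calls.

TASK

Switch on the bead roller's drive: with a fingertip lift the red guard by its lip and tip it right back until it rests open, then push the toggle beneath it fully over to the back (the hinge side), and tip the guard forward past upright so that it drops shut by itself, out of contact with the robot, leaving the switch on. Only push with the fingers: grip nothing, and leave the blue-guarded switch and everything loose on the bench as they are.

Things in the scene. Friction and masses are not known exactly. Their poses are not given: they have to be found in the camera images.
- drive_box: The drive switch's grey steel box, fixed to the bench, 160 (x) x 120 (y) x 90 mm high, under the RED guard. Origin: centre of its underside, on the bench. Its own x axis points from its front (lip side, roughly facing the robot) to its back (hinge side), y left, z up; it may be turned up to 0.3 rad. All x, y, z below are in this frame
- drive_guard (a joint): Red guard's angle (rad): 0 shut; grows as its front lifts up and over to the back; back stop at 1.8. The hinge line is parallel to box y. 60 g, no spring or catch: it balances at about 1.5 to 1.6; beyond that it falls back on its stop and stays, short of that it falls shut in about half a second
- drive_lip (a point): On the middle of the underside of the red guard's lift lip, 10 mm in from its free edge; moves with the guard. The lip is a flat tongue 4 mm thick, 50 mm wide, sticking out 29 mm from the guard's front wall level with its top. Shut: its underside is at z = 134 mm (44 mm above the box top), its free edge at x = -77, this point at x = -67 mm
- drive_hinge (a point): Middle of the red guard's hinge line, at x = +45, y = 0, z = 122 mm. Shut, the guard is an inverted tray reaching 93 mm forward of this (front wall at x = -48), 60 mm wide, flat top at z = 138 mm, walls down to z = 93 mm at the front and sides, open below and at the back
- drive_toggle (a joint): Toggle beneath the red guard (rad): 0 off (leaning 0.4 to the front), 0.8 on (leaning 0.4 to the back, the hinge side), a hard stop at each end. Pivot line parallel to box y at x = -2, z = 90 mm (box top). Held by friction: about 1.5 N at the tip moves it, and it stays where it is left. Starts within 0.1 of its off stop
- drive_toggle_tip (a point): Tip of that toggle: a steel stem 12 mm wide and 9 mm thick with a black cap 18 mm wide and 10 mm thick, 40 mm long in all from its pivot; the point is the middle of the cap's end. Hidden while the guard is shut
- lamp_box: The lamp switch: an identical grey box with a BLUE guard, origin and axes as for the drive box. Which box stands left and which right varies. Leave it as it is
- lamp_guard (a joint): Hinge angle of the blue guard (rad), 0 shut
- lamp_toggle (a joint): Angle of the toggle beneath the blue guard (rad), 0 off
- die_a: Steel forming roll, 56 mm across and 26 mm high with a 14 mm shaft standing up to 62 mm, between the two boxes; loose. Origin at its underside
- die_b: Steel forming roll, 64 mm across and 26 mm high with a 14 mm shaft standing up to 62 mm, behind that one, beyond the boxes; loose. Origin at its underside
- mug: Blue mug, 80 mm across, 90 mm high, far left; loose. Origin at its underside
- grease_can: Green can with a pale label and cap, 70 mm across, 100 mm high, far right; loose. Origin at its underside
- screwdriver: Black-handled screwdriver lying on the bench, front left; loose
- spanner: Spanner lying on the bench beyond the boxes; loose
- offcut: Steel offcut 110 x 30 x 12 mm lying front right; loose
Things that resemble listed ones, but are neither listed nor needed, are in the scene too. Leave any yellow look-alike of the drive_box alone.

How it is judged:
By the outcome, as a careful person would: the job done as asked, in the order asked, and still so for the second after the job is handed in, with the robot touching nothing.
It also fails if it takes over 64 s, if anything falls off the work surface, if the arm or the gripper's body presses on something with over 40 N, if the wrist force passes 120 N, or if a joint passes its speed limit or range.

## Working session

There is one attempt and no reset: what is moved stays moved. The work goes in short steps, Python scripts to look and compute and a tool call to move; the robot and the scene stay as the last step left them, time stands still between calls to the robot, and variables do not carry over. Pictures are saved under pics/ and viewed, about 8 in all and at most 12, crops included, and the job is handed in when it is done.

Besides the shell and the picture viewer there is one more tool, called after ">>>" as name([rows], argument=value, ...), one row to a line, values as JSON. apply_moves: Moves the arm, as the interface text tells. Its arguments: {"type":"object","properties":{"steps":{"type":"array"},"newtons":{"type":"number"}},"required":["steps"]}

```bash
mkdir -p pics
cat > h.py <<'E'
import numpy as np, cv2
from station import ctrl
from scipy.spatial.transform import Rotation as R
def ray(p,uv):
    n=cv2.undistortPoints(np.array([[uv]],float),np.array(p["K"]),np.array(p["dist"]))[0,0]
    return np.array([n[0],n[1],1.])
E
python3 - <<'E'
from h import *
s=ctrl.observe();print({k:np.round(v,3) for k,v in s.items()})
for n in("scene","top"):
    p=ctrl.capture(n);cv2.imwrite(f"pics/{n}0.png",p["frame"]);print(n,np.round(p["eye"],3),p["orientation"],p["K"],p["dist"])
    for t in("drive_box","drive_guard","drive_lip","drive_hinge","lamp_box"):
        print(t,[(np.round(d["position"],1),round(d["confidence"],2)) for d in ctrl.recognise(p,t)])
E
```

```text
{'clock': np.float64(0.0), 'joint_pos': array([-6.6061e+01,  1.8352e+01,  8.9709e+01,  1.0000e-03,  7.2043e+01,
       -1.1450e+00]), 'qvel': array([-0.009,  0.05 ,  0.047, -0.074,  0.103, -0.015]), 'joint_torque': array([-1.0000e-03, -4.1553e+01, -2.3416e+01, -0.0000e+00,  8.0000e-03,
       -0.0000e+00]), 'eef_pos': array([ 0.244, -0.52 ,  0.23 ]), 'eef_rot': array([-9.01040e+01,  3.00000e-03, -1.54917e+02]), 'wrist_force': array([0.857, 0.261, 0.263]), 'ft_torque': array([-0.048,  0.046, -0.05 ]), 'opening': np.float64(0.085)}
scene [ 1.679 -0.363  0.909] [-123.27749535   -0.29630321   73.23934282] [[426.96728237   0.         260.48760656]
 [  0.         426.96728237 197.209256  ]
 [  0.           0.           1.        ]] [-0.07395456  0.          0.          0.          0.        ]
drive_box [(array([320.2, 203.1]), 0.9), (array([361.3, 157.6]), 0.7)]
drive_guard [(array([316.7, 186.2]), 0.93), (array([363.4, 141.9]), 0.71)]
drive_lip [(array([358.4, 142.7]), 0.62)]
drive_hinge [(array([318.1, 203.8]), 0.86), (array([362.4, 155.7]), 0.79)]
lamp_box [(array([209.3, 222.4]), 0.76), (array([317.1, 185.4]), 0.74)]
top [ 0.298 -0.018  1.517] [-170.12336695    0.60413931  -91.65380256] [[430.26944633   0.         246.20443824]
 [  0.         430.26944633 198.52832636]
 [  0.           0.           1.        ]] [0.04060924 0.         0.         0.         0.        ]
drive_box [(array([ 90.3, 291.3]), 0.67), (array([179. , 209.9]), 0.57), (array([181.8, 210.2]), 0.46)]
drive_guard [(array([180. , 210.1]), 0.8), (array([ 83., 293.]), 0.71)]
drive_lip [(array([ 82.9, 292.7]), 0.82), (array([181.9, 210.3]), 0.79)]
drive_hinge [(array([183.5, 208.9]), 0.84), (array([ 92.9, 286.1]), 0.67)]
lamp_box [(array([295.5, 205.8]), 0.79)]
```

View pics/scene0.png

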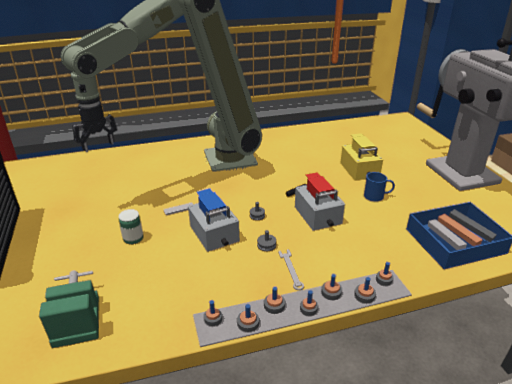

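View pics/top0.png

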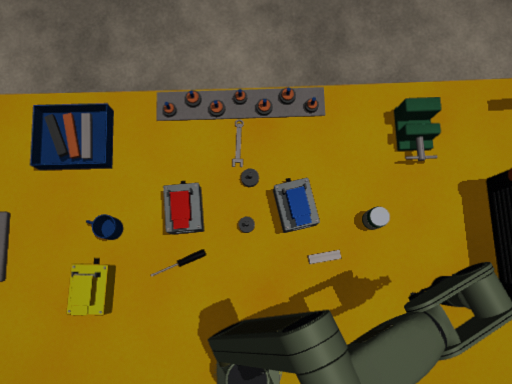

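The scene shows the red guard at scene (318,188) and top (182,209). The things it could be taken for are the yellow box at scene (362,157) / top (88,292) and the blue-guarded lamp box at scene (210,215) / top (297,205). I choose the red one and fit its pose.

```bash
cat >> h.py <<'E'
from scipy.optimize import minimize
def proj(p,P):
    Rc=R.from_euler("xyz",p["orientation"],degrees=True).as_matrix()
    q=(np.array(P)-p["eye"])@Rc
    return cv2.projectPoints(q,np.zeros(3),np.zeros(3),np.array(p["K"]),np.array(p["dist"]))[0][:,0]
def w(pose,P):
    P=np.array(P,float);c,s=np.cos(pose[2]),np.sin(pose[2])
    return np.c_[pose[0]+c*P[:,0]-s*P[:,1],pose[1]+s*P[:,0]+c*P[:,1],P[:,2]]
def boxp(x0,x1,y,z0,z1): return [[x,yy,z] for x in(x0,x1) for yy in(-y,y) for z in(z0,z1)]
TRAY=boxp(-.048,.045,.03,.093,.138);LIP=boxp(-.077,-.048,.025,.134,.138);BOX=boxp(-.08,.08,.06,0,.09)
def sil(p,pose,parts,S=4):
    m=np.zeros((384*S,512*S),np.uint8)
    for q in parts: cv2.fillConvexPoly(m,cv2.convexHull((proj(p,w(pose,q))*S+S/2-.5).round().astype(np.int32)),1)
    return cv2.resize(m.astype(np.float32),(512,384),interpolation=cv2.INTER_AREA)
E
python3 - <<'E'
from h import *
ps=[ctrl.capture(n) for n in("top","scene")]
C=[(182,209),(318,190)]
ms=[]
for p,c in zip(ps,C):
    f=p["frame"].astype(int);b,g,r=f[...,0],f[...,1],f[...,2]
    m=((r>70)&(g<0.35*r)&(b<.45*r)).astype(np.float32)
    k=np.zeros_like(m);k[c[1]-40:c[1]+40,c[0]-40:c[0]+40]=1
    ms.append(m*k);print(m.sum(),(m*k).sum())
def cost(v,only=None):
    pose=[v[0]/100,v[1]/100,v[2]/10]
    return np.abs(sil(ps[0],pose,[TRAY,LIP])-ms[0]).sum()
best=None
for y0 in(-2,0,2):
    r=minimize(cost,[52,20,y0],method="Nelder-Mead",options=dict(initial_simplex=np.array([[52,20,y0],[54,20,y0],[52,22,y0],[52,20,y0+1]])))
    print(r.x,r.fun)
    if best is None or r.fun<best.fun: best=r
pose=[best.x[0]/100,best.x[1]/100,best.x[2]/10]
out=[]
for p,c in zip(ps,C):
    x,y=c;cr=cv2.resize(p["frame"][y-40:y+40,x-40:x+40],None,fx=5,fy=5,interpolation=cv2.INTER_CUBIC)
    for q,col in((TRAY,(255,255,0)),(LIP,(0,255,0)),(BOX,(255,0,255))):
        for a,b in zip(*[proj(p,w(pose,[q[i] for i in s])) for s in([0,0,0,1,1,2,2,3,4,4,5,6],[1,2,4,3,5,3,6,7,5,6,7,7])]):
            t=lambda z:tuple(int(v) for v in ((z-[x-40,y-40])*5+2));cv2.line(cr,t(a),t(b),col,1)
    out.append(cr)
cv2.imwrite("pics/fit.png",np.hstack(out));print(pose,w(pose,[[-.067,0,.134],[.045,0,.122]]))
E
```

```text
667.0 667.0
796.0 367.0
[52.55811799 20.9267087   0.83289664] 63.3125
[52.54444304 20.9796793   0.78089554] 64.5625
[52.46968991 21.03509236  1.05788346] 68.4375
[np.float64(0.5255811799381609), np.float64(0.20926708699885274), np.float64(0.083289663676127)] [[0.45881344 0.20369313 0.134     ]
 [0.57042518 0.21301079 0.122     ]]
```

View pics/fit.png

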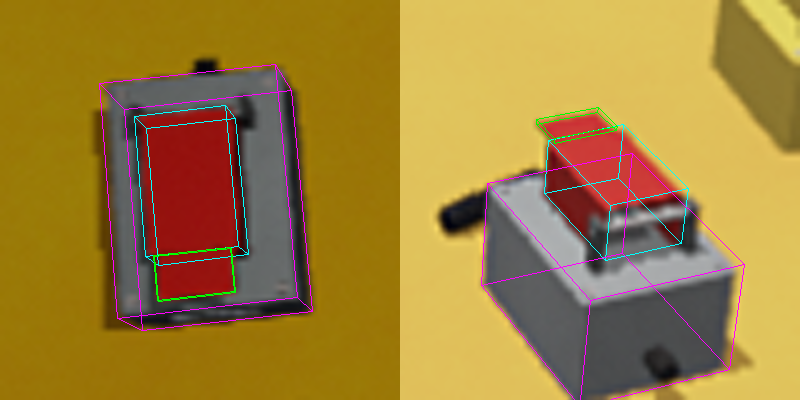

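The fit agrees with both pictures: red box at about (0.526, 0.209), turned about 4–5°. Plan: keep the jaw axis along box x, use the back of the far finger to push the lip and the toggle, and use the near finger's back to tip the guard forward from behind.

```bash
cat >> h.py <<'E'
import sys
POSE=[.5256,.2093,.075]
def go(P,yaw=None):
    """box-frame or world target -> tool shifts from now"""
    s=ctrl.observe();Rt=R.from_euler("xyz",s["eef_rot"],degrees=True)
    d=Rt.inv().apply(np.array(P)-s["eef_pos"])
    tw=None if yaw is None else -((yaw-s["eef_rot"][2]+180)%360-180)
    print("shift x,y,z",np.round(d,4),"twist",tw)
def st():
    s=ctrl.observe();p=np.array(s["eef_pos"])-[POSE[0],POSE[1],0];c,q=np.cos(POSE[2]),np.sin(POSE[2])
    print("t",s["clock"],"tcp",np.round(s["eef_pos"],4),"rot",np.round(s["eef_rot"],2),"box",np.round([c*p[0]+q*p[1],-q*p[0]+c*p[1],p[2]],4),"F",np.round(s["wrist_force"],2),"op",s["opening"],"j",np.round(s["joint_pos"],0))
def gob(P,yaw=None):
    P=w(POSE,[P])[0]; go(P,yaw)
E
python3 - <<'E'
from h import *
st();gob([-.17,0,.30],-85.7);print(np.round(ctrl.capture("wrist")["hand_eye"],3))
E
```

```text
t 0.7 tcp [ 0.2438 -0.5208  0.2314] rot [ -89.99   -0.   -154.92] box [-0.3357 -0.7069  0.2314] F [-0.16 -0.45  0.61] op 0.08518076490915649 j [-66.  18.  90.  -0.  72.  -1.]
shift x,y,z [-0.4058 -0.0687 -0.6021] twist -69.2166897497836
[[-0.     0.959  0.284 -0.073]
 [-0.001 -0.284  0.959 -0.142]
 [ 1.    -0.     0.001  0.   ]
 [ 0.     0.     0.     1.   ]]
```

>>> apply_moves([
  {"x": -0.022, "y": -0.01, "z": -0.033, "twist": -4, "grip": 0.05},
  {"x": -0.045, "y": -0.02, "z": -0.067, "twist": -8, "grip": 0.05},
  {"x": -0.068, "y": -0.03, "z": -0.1, "twist": -12, "grip": 0.05},
  {"x": -0.09, "y": -0.04, "z": -0.133, "twist": -16, "grip": 0.05},
  {"x": -0.112, "y": -0.05, "z": -0.167, "twist": -20, "grip": 0.05},
  {"x": -0.135, "y": -0.06, "z": -0.2, "twist": -24, "grip": 0.05},
  {"x": -0.158, "y": -0.069, "z": -0.234, "twist": -28, "grip": 0.05},
  {"x": -0.18, "y": -0.069, "z": -0.267, "twist": -32, "grip": 0.05},
  {"x": -0.203, "y": -0.069, "z": -0.3, "twist": -36, "grip": 0.05},
  {"x": -0.225, "y": -0.069, "z": -0.334, "twist": -40, "grip": 0.05},
  {"x": -0.248, "y": -0.069, "z": -0.367, "twist": -44, "grip": 0.05},
  {"x": -0.27, "y": -0.069, "z": -0.4, "twist": -48, "grip": 0.05},
])

```text
clock: 1.75
eef_pos: [0.3184, -0.0422, 0.3007]
eef_rot: [-89.9, 0.0, -106.8]
wrist_force: [1.0, 0.1, -0.1]
opening: 0.05
```

```bash
python3 -c "
from h import *
st();gob([-.12,0,.30],-85.7)"
```

```text
t 1.75 tcp [ 0.3184 -0.0422  0.3007] rot [-8.9890e+01  1.0000e-02 -1.0676e+02] box [-0.2254 -0.2353  0.3007] F [ 0.96  0.1  -0.09] op 0.04998431114700861 j [-10.  -8. 110.  -0.  78.   7.]
shift x,y,z [-0.2575  0.0008  0.0139] twist -21.056953203818694
```

>>> apply_moves([
  {"x": -0.032, "z": 0.002, "twist": -3, "grip": 0.05},
  {"x": -0.065, "z": 0.004, "twist": -6, "grip": 0.05},
  {"x": -0.097, "z": 0.006, "twist": -9, "grip": 0.05},
  {"x": -0.13, "z": 0.008, "twist": -12, "grip": 0.05},
  {"x": -0.162, "z": 0.01, "twist": -15, "grip": 0.05},
  {"x": -0.195, "z": 0.012, "twist": -18, "grip": 0.05},
  {"x": -0.227, "z": 0.013, "twist": -21, "grip": 0.05},
  {"x": -0.257, "z": 0.014, "twist": -21, "grip": 0.05},
  {"x": -0.257, "z": 0.014, "twist": -21, "grip": 0.05},
])

```text
validation failed for argument at $.st...
```

```bash
cat >> h.py <<'E'
def wcam():
    s=ctrl.observe();p=ctrl.capture("wrist")
    T=np.eye(4);T[:3,:3]=R.from_euler("xyz",s["eef_rot"],degrees=True).as_matrix();T[:3,3]=s["eef_pos"]
    W=T@np.array(p["hand_eye"]);p["eye"]=W[:3,3];p["orientation"]=R.from_matrix(W[:3,:3]).as_euler("xyz",degrees=True)
    return p
def draw(p,pose,f,parts=None):
    im=cv2.resize(f,None,fx=1.5,fy=1.5)
    for q,col in((TRAY,(255,255,0)),(LIP,(0,255,0)),(BOX,(255,0,255))):
        for i,j in zip([0,0,0,1,1,2,2,3,4,4,5,6],[1,2,4,3,5,3,6,7,5,6,7,7]):
            a,b=proj(p,w(pose,[q[i],q[j]]))*1.5
            if max(abs(a).max(),abs(b).max())<3000: cv2.line(im,tuple(int(v) for v in a),tuple(int(v) for v in b),col,1)
    return im
E
python3 - <<'E'
from h import *
st();p=wcam();cv2.imwrite("pics/w1.png",draw(p,POSE,p["frame"]))
f=p["frame"].astype(int);b,g,r=f[...,0],f[...,1],f[...,2]
m=((r>60)&(g<0.35*r)&(b<.45*r)).astype(np.float32);print(m.sum())
def cost(v): return np.abs(sil(p,[v[0]/100,v[1]/100,v[2]/10],[TRAY,LIP],2)-m).sum()
x0=[52.56,20.93,.75]
r=minimize(cost,x0,method="Nelder-Mead",options=dict(initial_simplex=np.array([x0,[53.4,20.9,.7],[52.5,21.7,.7],[52.5,21,1.2]])))
print(cost(x0),r.x,r.fun)
cv2.imwrite("pics/w1f.png",draw(p,[r.x[0]/100,r.x[1]/100,r.x[2]/10],p["frame"]))
E
```

```text
t 1.75 tcp [ 0.3184 -0.0422  0.3007] rot [-8.9890e+01  1.0000e-02 -1.0676e+02] box [-0.2254 -0.2353  0.3007] F [ 0.96  0.1  -0.09] op 0.04998431114700861 j [-10.  -8. 110.  -0.  78.   7.]
0.0
0.0 [52.56 20.93  0.75] 0.0
```

View pics/w1f.png

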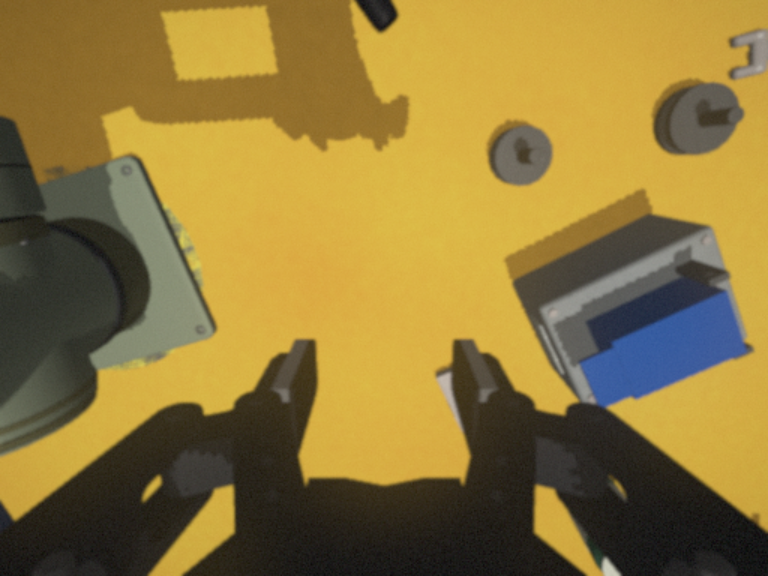

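The move was refused, probably because the rows left out `y`, so this picture is from en route. It shows the fingertips at about (300,345) and (465,345), with wide knuckles, and the blue lamp box on the right. I'll resend with every key.

>>> apply_moves([
  {"x": -0.032, "y": 0.0, "z": 0.002, "twist": -3, "grip": 0.05},
  {"x": -0.065, "y": 0.0, "z": 0.004, "twist": -6, "grip": 0.05},
  {"x": -0.097, "y": 0.0, "z": 0.006, "twist": -9, "grip": 0.05},
  {"x": -0.13, "y": 0.0, "z": 0.008, "twist": -12, "grip": 0.05},
  {"x": -0.162, "y": 0.0, "z": 0.01, "twist": -15, "grip": 0.05},
  {"x": -0.195, "y": 0.0, "z": 0.012, "twist": -18, "grip": 0.05},
  {"x": -0.227, "y": 0.0, "z": 0.013, "twist": -21, "grip": 0.05},
  {"x": -0.257, "y": 0.0, "z": 0.014, "twist": -21, "grip": 0.05},
  {"x": -0.257, "y": 0.0, "z": 0.014, "twist": -21, "grip": 0.05},
])

```text
clock: 2.55
eef_pos: [0.4053, 0.2122, 0.3021]
eef_rot: [-89.8, 0.5, -84.8]
wrist_force: [0.2, -0.1, 0.3]
opening: 0.0497
```

Run:
```python
from h import *
st();p=wcam()
f=p["frame"].astype(int);b,g,r=f[...,0],f[...,1],f[...,2]
m=((r>60)&(g<0.35*r)&(b<.45*r)).astype(np.float32);print(m.sum())
def cost(v): return np.abs(sil(p,[v[0]/100,v[1]/100,v[2]/10],[TRAY,LIP],2)-m).sum()
x0=[52.56,20.93,.75]
r=minimize(cost,x0,method="Nelder-Mead",options=dict(initial_simplex=np.array([x0,[53.4,20.9,.7],[52.5,21.7,.7],[52.5,21,1.2]])))
print(cost(x0),r.x,r.fun)
cv2.imwrite("pics/w2f.png",draw(p,[r.x[0]/100,r.x[1]/100,r.x[2]/10],p["frame"]))
```

```text
t 2.55 tcp [0.4053 0.2122 0.3021] rot [-89.79   0.5  -84.84] box [-0.1198  0.0119  0.3021] F [ 0.22 -0.07  0.27] op 0.04974194594084355 j [26.  5. 97.  0. 78. 21.]
4414.0
1710.5 [52.69870559 20.32529006  0.37530999] 1301.0
```

View pics/w2f.png

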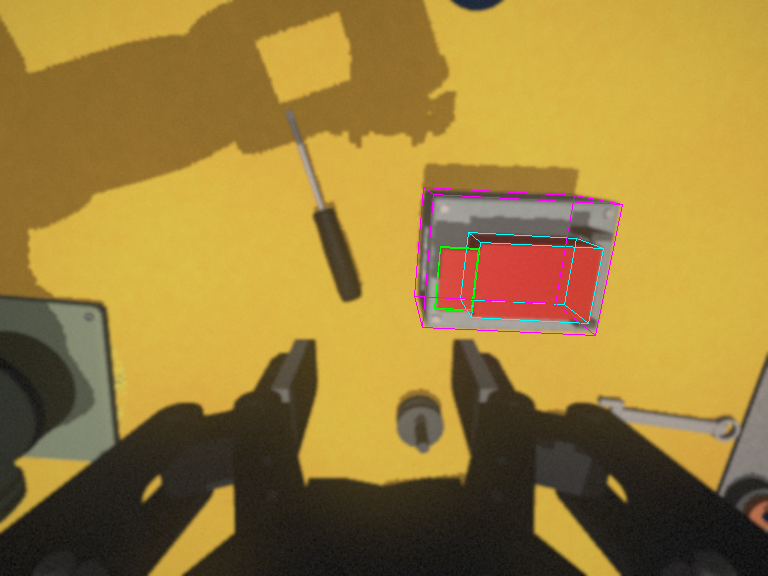

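The wrist fit matches the lip and box outline: lip at (457,278), tray top at (540,280). It puts the box at about (0.527, 0.204), turned about 2–3°. I'll take the average of the fits and descend in front of the lip.

```bash
echo 'POSE=[.5265,.205,.048]' >> h.py; python3 -c "
from h import *
st();gob([-.135,0,.115],-87.2)"
```

```text
t 2.6 tcp [0.4042 0.2098 0.302 ] rot [-89.88   0.36 -84.87] box [-0.1219  0.0107  0.302 ] F [-0.07  0.05  0.56] op 0.050118309099075664 j [26.  5. 97.  0. 78. 21.]
shift x,y,z [ 0.0113  0.1869 -0.0139] twist 2.329586345000024
```

>>> apply_moves([
  {"x": 0.005, "y": 0.02, "z": -0.014, "twist": 2.3, "grip": 0.05},
  {"x": 0.011, "y": 0.06, "z": -0.014, "twist": 2.3, "grip": 0.05},
  {"x": 0.011, "y": 0.1, "z": -0.014, "twist": 2.3, "grip": 0.05},
  {"x": 0.011, "y": 0.14, "z": -0.014, "twist": 2.3, "grip": 0.05},
  {"x": 0.011, "y": 0.175, "z": -0.014, "twist": 2.3, "grip": 0.05},
  {"x": 0.011, "y": 0.187, "z": -0.014, "twist": 2.3, "grip": 0.05},
  {"x": 0.011, "y": 0.187, "z": -0.014, "twist": 2.3, "grip": 0.05},
  {"x": 0.011, "y": 0.187, "z": -0.014, "twist": 2.3, "grip": 0.05},
])

```text
clock: 3.27
eef_pos: [0.3916, 0.198, 0.115]
eef_rot: [-89.9, 0.3, -87.2]
wrist_force: [0.8, 0.4, 0.2]
opening: 0.0498
```

Run:
```python
from h import *
st();p=wcam();cv2.imwrite("pics/w3.png",draw(p,POSE,p["frame"]))
```

```text
t 3.2667 tcp [0.3916 0.198  0.115 ] rot [-89.93   0.34 -87.23] box [-0.1351 -0.0005  0.115 ] F [0.81 0.35 0.18] op 0.04982252724874177 j [ 25.  13. 117.   0.  50.  22.]
```

View pics/w3.png

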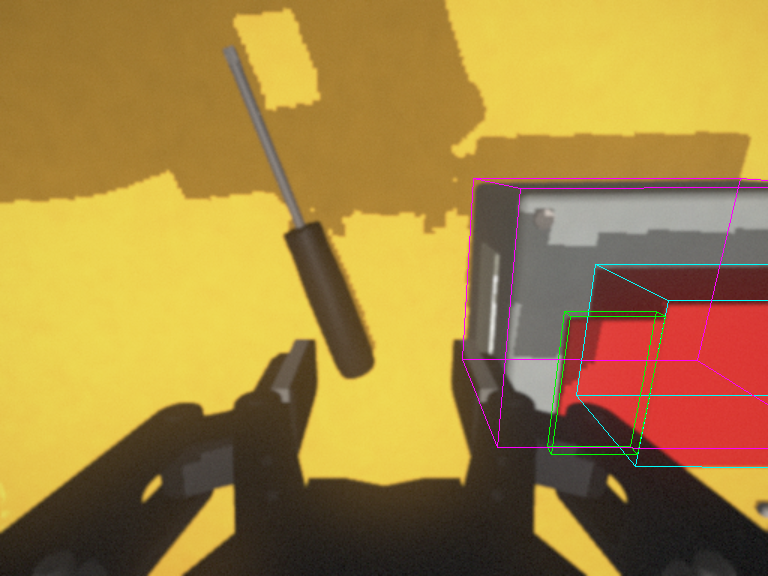

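>>> apply_moves([
  {"x": 0.0, "y": 0.0, "z": 0.006, "twist": 0, "grip": 0.05},
  {"x": 0.0, "y": 0.0, "z": 0.011, "twist": 0, "grip": 0.05},
  {"x": 0.0, "y": 0.0, "z": 0.014, "twist": 0, "grip": 0.05},
  {"x": 0.0, "y": 0.0, "z": 0.016, "twist": 0, "grip": 0.05},
  {"x": 0.0, "y": 0.0, "z": 0.016, "twist": 0, "grip": 0.05},
])

```text
clock: 3.73
eef_pos: [0.4092, 0.1995, 0.1165]
eef_rot: [-89.7, 0.4, -87.2]
wrist_force: [0.7, -0.2, -0.3]
opening: 0.05
```

>>> apply_moves([
  {"x": 0.0, "y": 0.0, "z": 0.002, "twist": 0, "grip": 0.05},
  {"x": 0.0, "y": 0.0, "z": 0.004, "twist": 0, "grip": 0.05},
  {"x": 0.0, "y": 0.0, "z": 0.005, "twist": 0, "grip": 0.05},
  {"x": 0.0, "y": 0.0, "z": 0.005, "twist": 0, "grip": 0.05},
])

```text
clock: 4.07
eef_pos: [0.4107, 0.1993, 0.1162]
eef_rot: [-90.2, 0.4, -87.3]
wrist_force: [-9.6, 1.4, 6.3]
opening: 0.05
```

Contact with the lip edge at TCP box x of about -0.116. Next I follow the lip's arc: up, with a slight forward push.

>>> apply_moves([
  {"x": 0.0, "y": -0.004, "z": 0.003, "twist": 0, "grip": 0.05},
  {"x": 0.0, "y": -0.008, "z": 0.0035, "twist": 0, "grip": 0.05},
  {"x": 0.0, "y": -0.012, "z": 0.0045, "twist": 0, "grip": 0.05},
  {"x": 0.0, "y": -0.016, "z": 0.006, "twist": 0, "grip": 0.05},
  {"x": 0.0, "y": -0.02, "z": 0.007, "twist": 0, "grip": 0.05},
  {"x": 0.0, "y": -0.024, "z": 0.008, "twist": 0, "grip": 0.05},
])

```text
clock: 4.57
eef_pos: [0.4153, 0.1994, 0.1395]
eef_rot: [-90.6, 0.4, -87.3]
wrist_force: [-8.0, 1.8, 1.9]
opening: 0.0499
```

Run:
```python
from h import *
st();p=ctrl.capture("scene");x,y=315,175
cv2.imwrite("pics/s4.png",cv2.resize(p["frame"][y-60:y+60,x-80:x+80],None,fx=4,fy=4,interpolation=cv2.INTER_CUBIC))
```

```text
t 4.5667 tcp [0.4153 0.1994 0.1395] rot [-90.64   0.35 -87.29] box [-0.1114 -0.0003  0.1395] F [-7.95  1.8   1.92] op 0.04986088903759933 j [ 24.  13. 112.   1.  56.  21.]
```

View pics/s4.png

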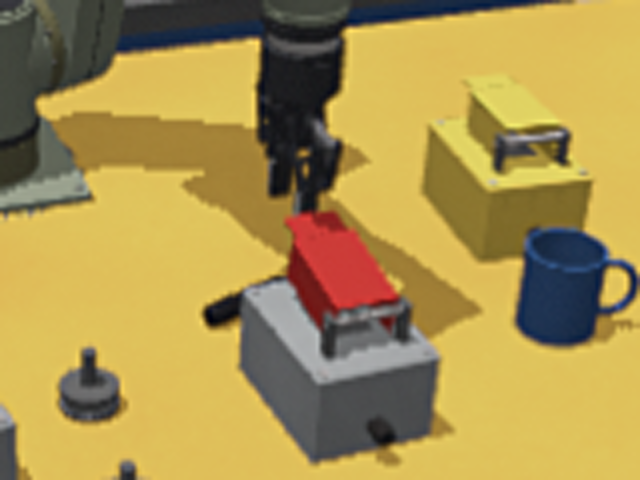

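The guard is tilting up with the finger: red top at (340,250), its lip raised against the finger at (305,210). Continuing the arc.

>>> apply_moves([
  {"x": 0.0, "y": -0.006, "z": 0.005, "twist": 0, "grip": 0.05},
  {"x": 0.0, "y": -0.0125, "z": 0.008, "twist": 0, "grip": 0.05},
  {"x": 0.0, "y": -0.018, "z": 0.0105, "twist": 0, "grip": 0.05},
  {"x": 0.0, "y": -0.0235, "z": 0.0135, "twist": 0, "grip": 0.05},
  {"x": 0.0, "y": -0.029, "z": 0.017, "twist": 0, "grip": 0.05},
  {"x": 0.0, "y": -0.034, "z": 0.0205, "twist": 0, "grip": 0.05},
  {"x": 0.0, "y": -0.039, "z": 0.0245, "twist": 0, "grip": 0.05},
  {"x": 0.0, "y": -0.0435, "z": 0.0285, "twist": 0, "grip": 0.05},
  {"x": 0.0, "y": -0.048, "z": 0.0325, "twist": 0, "grip": 0.05},
  {"x": 0.0, "y": -0.0525, "z": 0.0365, "twist": 0, "grip": 0.05},
])

```text
clock: 5.45
eef_pos: [0.4526, 0.201, 0.1928]
eef_rot: [-90.6, 0.4, -87.3]
wrist_force: [0.1, 0.4, 0.1]
opening: 0.0502
```

```bash
cat >> h.py <<'E'
def rot(q,t):
    q=np.array(q)-[.045,0,.122];c,s=np.cos(t),np.sin(t)
    return np.c_[c*q[:,0]+s*q[:,2],q[:,1],-s*q[:,0]+c*q[:,2]]+[.045,0,.122]
def theta(cam="scene"):
    p=ctrl.capture(cam);f=p["frame"].astype(int);b,g,r=f[...,0],f[...,1],f[...,2]
    m=((r>60)&(g<0.4*r)&(b<.5*r)).astype(np.float32);k=np.zeros_like(m)
    u,v=proj(p,w(POSE,[[.03,0,.16]]))[0].astype(int);k[v-45:v+45,u-45:u+45]=1;m*=k
    T=np.arange(0,1.85,.05);c=[np.abs(sil(p,POSE,[rot(TRAY,t),rot(LIP,t)],2)-m).sum() for t in T]
    o=np.argsort(c)[:4];print(cam,"theta",np.round(T[o],2),np.round(np.array(c)[o]),m.sum())
    return p
E
python3 -c "
from h import *
st();theta();theta('top')"
```

```text
t 5.45 tcp [0.4526 0.201  0.1928] rot [-90.59   0.37 -87.26] box [-0.074  -0.0004  0.1928] F [0.1  0.37 0.09] op 0.05016280986087042 j [ 22.  13. 103.   1.  64.  19.]
scene theta [0.8  0.85 0.75 0.7 ] [132. 139. 140. 145.] 612.0
top theta [1.35 1.3  1.4  1.25] [285. 297. 305. 315.] 176.0
```

>>> apply_moves([
  {"x": 0.0, "y": -0.006, "z": 0.007, "twist": 0, "grip": 0.05},
  {"x": 0.0, "y": -0.011, "z": 0.013, "twist": 0, "grip": 0.05},
  {"x": 0.0, "y": -0.015, "z": 0.019, "twist": 0, "grip": 0.05},
  {"x": 0.0, "y": -0.019, "z": 0.025, "twist": 0, "grip": 0.05},
  {"x": 0.0, "y": -0.022, "z": 0.031, "twist": 0, "grip": 0.05},
  {"x": 0.0, "y": -0.025, "z": 0.037, "twist": 0, "grip": 0.05},
  {"x": 0.0, "y": -0.028, "z": 0.044, "twist": 0, "grip": 0.05},
  {"x": 0.0, "y": -0.03, "z": 0.051, "twist": 0, "grip": 0.05},
  {"x": 0.0, "y": -0.032, "z": 0.058, "twist": 0, "grip": 0.05},
  {"x": 0.0, "y": -0.033, "z": 0.065, "twist": 0, "grip": 0.05},
])

```text
clock: 6.38
eef_pos: [0.5199, 0.2041, 0.2258]
eef_rot: [-90.4, 0.4, -87.3]
wrist_force: [0.1, 1.0, 0.7]
opening: 0.0499
```

```bash
python3 -c "
from h import *
st();theta()"
```

```text
t 6.3833 tcp [0.5199 0.2041 0.2258] rot [-90.45   0.4  -87.29] box [-0.0066 -0.0006  0.2258] F [0.1  0.98 0.69] op 0.04991736564875848 j [20. 17. 92.  1. 71. 17.]
scene theta [1.45 1.35 1.3  1.4 ] [107. 108. 110. 113.] 635.0
```

>>> apply_moves([
  {"x": 0.0, "y": 0.0, "z": 0.005, "twist": 0, "grip": 0.05},
  {"x": 0.0, "y": 0.0, "z": 0.01, "twist": 0, "grip": 0.05},
  {"x": 0.0, "y": 0.0, "z": 0.015, "twist": 0, "grip": 0.05},
  {"x": 0.0, "y": 0.0, "z": 0.02, "twist": 0, "grip": 0.05},
  {"x": 0.0, "y": 0.0, "z": 0.024, "twist": 0, "grip": 0.05},
  {"x": 0.0, "y": 0.0, "z": 0.028, "twist": 0, "grip": 0.05},
  {"x": 0.0, "y": 0.0, "z": 0.032, "twist": 0, "grip": 0.05},
  {"x": 0.0, "y": 0.0, "z": 0.036, "twist": 0, "grip": 0.05},
  {"x": 0.0, "y": 0.0, "z": 0.039, "twist": 0, "grip": 0.05},
  {"x": 0.0, "y": 0.0, "z": 0.039, "twist": 0, "grip": 0.05},
])

```text
clock: 7.27
eef_pos: [0.5609, 0.2061, 0.2254]
eef_rot: [-90.3, 0.4, -87.3]
wrist_force: [-0.5, 0.4, -0.2]
opening: 0.0499
```

```bash
python3 -c "
from h import *
st();theta()"
```

```text
t 7.2667 tcp [0.5609 0.2061 0.2254] rot [-90.33   0.41 -87.32] box [ 0.0344 -0.0006  0.2254] F [-0.47  0.43 -0.19] op 0.049921369861296305 j [19. 21. 87.  1. 73. 16.]
scene theta [1.8  1.75 1.7  1.65] [122. 136. 148. 162.] 548.0
```

The guard is open at the stop (1.8). Now back off to the front and look at the toggle.

>>> apply_moves([
  {"x": 0.0, "y": -0.005, "z": -0.02, "twist": 0, "grip": 0.05},
  {"x": 0.0, "y": -0.005, "z": -0.05, "twist": 0, "grip": 0.05},
  {"x": 0.0, "y": -0.005, "z": -0.08, "twist": 0, "grip": 0.05},
  {"x": 0.0, "y": -0.005, "z": -0.11, "twist": 0, "grip": 0.05},
  {"x": 0.0, "y": 0.0, "z": -0.125, "twist": 0, "grip": 0.05},
  {"x": 0.0, "y": 0.0, "z": -0.125, "twist": 0, "grip": 0.05},
])

```text
clock: 7.82
eef_pos: [0.4318, 0.1996, 0.226]
eef_rot: [-90.5, 0.4, -87.2]
wrist_force: [-0.3, -0.4, 0.0]
opening: 0.05
```

Run:
```python
from h import *
st();theta();p=wcam();cv2.imwrite("pics/w5.png",cv2.resize(p["frame"],None,fx=1.5,fy=1.5))
for t in("drive_toggle","drive_toggle_tip"):print([(np.round(d["position"],1)*1.5,round(d["confidence"],2)) for d in ctrl.recognise(p,t)])
for a in(-.4,-.3,.4): print(a,proj(p,w(POSE,[[-.002+.04*np.sin(a),0,.09+.04*np.cos(a)],[-.002,0,.09]]))*1.5)
gob([-.085,0,.112],-87.2)
```

```text
t 7.8167 tcp [0.4318 0.1996 0.226 ] rot [-90.52   0.38 -87.24] box [-0.0948 -0.0009  0.226 ] F [-0.3  -0.36  0.05] op 0.050029367975257234 j [ 23.  10. 102.   1.  68.  20.]
scene theta [1.8  1.75 1.7  1.65] [109. 124. 138. 152.] 561.0
[(array([509.85, 277.5 ]), 0.67)]
[(array([508.65, 279.  ]), 0.63), (array([679.2, 325.8]), 0.17)]
-0.4 [[506.34699223 282.36759129]
 [514.13510564 267.38415448]]
-0.3 [[513.24154614 283.01805983]
 [514.13510564 267.38415448]]
0.4 [[558.07654389 282.44830656]
 [514.13510564 267.38415448]]
shift x,y,z [0.0006 0.1145 0.0053] twist -0.12243070599816974
```

View pics/w5.png

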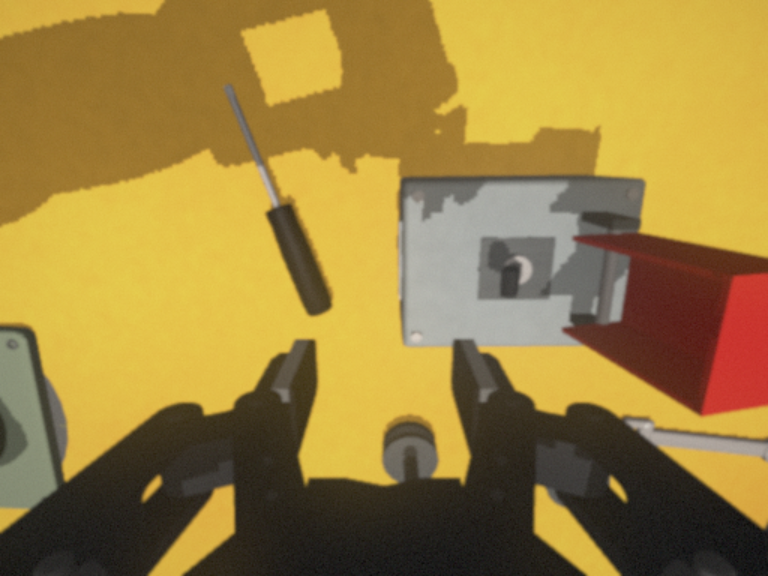

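The toggle cap is at (509,279), matching the model in the off position. The guard stands open at right. Descending in front of the toggle.

>>> apply_moves([
  {"x": 0.0, "y": 0.035, "z": 0.003, "twist": 0, "grip": 0.05},
  {"x": 0.0, "y": 0.07, "z": 0.005, "twist": 0, "grip": 0.05},
  {"x": 0.0, "y": 0.1, "z": 0.005, "twist": 0, "grip": 0.05},
  {"x": 0.0, "y": 0.114, "z": 0.005, "twist": 0, "grip": 0.05},
  {"x": 0.0, "y": 0.114, "z": 0.011, "twist": 0, "grip": 0.05},
  {"x": 0.0, "y": 0.114, "z": 0.017, "twist": 0, "grip": 0.05},
  {"x": 0.0, "y": 0.114, "z": 0.023, "twist": 0, "grip": 0.05},
  {"x": 0.0, "y": 0.114, "z": 0.029, "twist": 0, "grip": 0.05},
  {"x": 0.0, "y": 0.114, "z": 0.035, "twist": 0, "grip": 0.05},
  {"x": 0.0, "y": 0.114, "z": 0.041, "twist": 0, "grip": 0.05},
])

```text
clock: 8.85
eef_pos: [0.4784, 0.2036, 0.1141]
eef_rot: [-90.2, 0.5, -87.3]
wrist_force: [-2.3, 0.0, 1.3]
opening: 0.0502
```

```bash
python3 -c "
from h import *
st()"
```

```text
t 8.85 tcp [0.4784 0.2036 0.1141] rot [-90.16   0.49 -87.33] box [-0.0481  0.0009  0.1141] F [-2.34  0.03  1.28] op 0.05017132460694709 j [ 21.  19. 107.   1.  54.  18.]
```

>>> apply_moves([
  {"x": 0.0, "y": 0.0, "z": 0.004, "twist": 0, "grip": 0.05},
  {"x": 0.0, "y": 0.0, "z": 0.008, "twist": 0, "grip": 0.05},
  {"x": 0.0, "y": 0.0, "z": 0.011, "twist": 0, "grip": 0.05},
  {"x": 0.0, "y": 0.0, "z": 0.014, "twist": 0, "grip": 0.05},
  {"x": 0.0, "y": 0.0, "z": 0.016, "twist": 0, "grip": 0.05},
  {"x": 0.0, "y": 0.0, "z": 0.016, "twist": 0, "grip": 0.05},
])

```text
clock: 9.35
eef_pos: [0.4948, 0.2043, 0.1139]
eef_rot: [-90.1, 0.5, -87.3]
wrist_force: [0.5, -0.8, -0.1]
opening: 0.0498
```

>>> apply_moves([
  {"x": 0.0, "y": 0.0, "z": 0.002, "twist": 0, "grip": 0.05},
  {"x": 0.0, "y": 0.0, "z": 0.004, "twist": 0, "grip": 0.05},
  {"x": 0.0, "y": 0.0, "z": 0.006, "twist": 0, "grip": 0.05},
  {"x": 0.0, "y": 0.0, "z": 0.006, "twist": 0, "grip": 0.05},
])

```text
clock: 9.68
eef_pos: [0.4959, 0.204, 0.1131]
eef_rot: [-90.8, 0.4, -87.3]
wrist_force: [-12.5, -0.8, 5.2]
opening: 0.05
```

It meets the hard stop (12.5 N, no further motion). Retreat, rise and check.

>>> apply_moves([
  {"x": 0.0, "y": 0.0, "z": -0.03, "twist": 0, "grip": 0.05},
  {"x": 0.0, "y": 0.0, "z": -0.055, "twist": 0, "grip": 0.05},
  {"x": 0.0, "y": -0.035, "z": -0.06, "twist": 0, "grip": 0.05},
  {"x": 0.0, "y": -0.075, "z": -0.06, "twist": 0, "grip": 0.05},
  {"x": 0.0, "y": -0.113, "z": -0.06, "twist": 0, "grip": 0.05},
  {"x": 0.0, "y": -0.113, "z": -0.06, "twist": 0, "grip": 0.05},
  {"x": 0.0, "y": -0.113, "z": -0.06, "twist": 0, "grip": 0.05},
])

```text
clock: 10.27
eef_pos: [0.4391, 0.201, 0.2293]
eef_rot: [-90.4, 0.5, -87.3]
wrist_force: [-0.1, -0.7, -0.9]
opening: 0.05
```

Run:
```python
from h import *
st();theta();p=wcam();cv2.imwrite("pics/w6.png",cv2.resize(p["frame"][120:270,230:512],None,fx=2.5,fy=2.5))
for t in("drive_toggle","drive_toggle_tip"):print([(np.round(d["position"],1),round(d["confidence"],2)) for d in ctrl.recognise(p,t)])
for a in(-.4,.2,.4): print(a,proj(p,w(POSE,[[-.002+.04*np.sin(a),0,.09+.04*np.cos(a)]])))
gob([-.09,0,.285],-87.2);gob([.155,0,.285]);gob([.155,0,.217])
```

```text
t 10.2667 tcp [0.4391 0.201  0.2293] rot [-90.41   0.52 -87.34] box [-8.750e-02  2.000e-04  2.293e-01] F [-0.13 -0.66 -0.91] op 0.049964841307942105 j [ 23.  10. 101.   1.  69.  20.]
scene theta [1.8  1.75 1.7  1.65] [109. 124. 138. 152.] 561.0
[(array([356.3, 187. ]), 0.8)]
[(array([358.9, 182.2]), 0.59)]
-0.4 [[333.94770474 188.25233378]]
0.2 [[360.88712828 189.03180783]]
0.4 [[368.42675843 188.30842405]]
shift x,y,z [-0.001  -0.0597 -0.0012] twist -0.14927079344187177
shift x,y,z [-0.0014 -0.0637  0.2438] twist None
shift x,y,z [-0.001   0.0043  0.2449] twist None
```

View pics/w6.png

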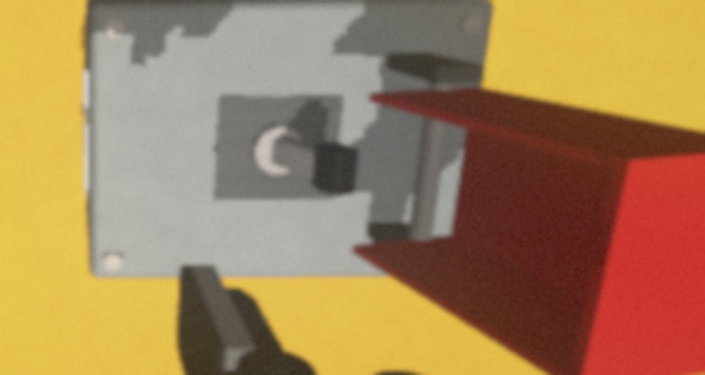

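The toggle now leans back with its cap at crop (338,168), i.e. pixel (365,187), against (368,188) predicted for fully on. Now go up and over, behind the guard.

>>> apply_moves([
  {"x": 0.0, "y": -0.04, "z": 0.0, "twist": 0, "grip": 0.05},
  {"x": 0.0, "y": -0.062, "z": 0.01, "twist": 0, "grip": 0.05},
  {"x": 0.0, "y": -0.062, "z": 0.04, "twist": 0, "grip": 0.05},
  {"x": 0.0, "y": -0.062, "z": 0.075, "twist": 0, "grip": 0.05},
  {"x": 0.0, "y": -0.062, "z": 0.11, "twist": 0, "grip": 0.05},
  {"x": 0.0, "y": -0.062, "z": 0.145, "twist": 0, "grip": 0.05},
  {"x": 0.0, "y": -0.062, "z": 0.18, "twist": 0, "grip": 0.05},
  {"x": 0.0, "y": -0.062, "z": 0.215, "twist": 0, "grip": 0.05},
  {"x": 0.0, "y": -0.062, "z": 0.245, "twist": 0, "grip": 0.05},
  {"x": 0.0, "y": -0.062, "z": 0.25, "twist": 0, "grip": 0.05},
  {"x": 0.0, "y": -0.062, "z": 0.25, "twist": 0, "grip": 0.05},
])

```text
clock: 11.38
eef_pos: [0.6887, 0.211, 0.2792]
eef_rot: [-91.2, 0.3, -87.4]
wrist_force: [-0.2, 0.3, -0.6]
opening: 0.0497
```

```bash
python3 -c "
from h import *
st();theta();gob([.16,0,.212],-87.2)"
```

```text
t 11.3833 tcp [0.6887 0.211  0.2792] rot [-91.23   0.27 -87.4 ] box [ 0.1623 -0.0018  0.2792] F [-0.24  0.28 -0.61] op 0.04966105048527714 j [16. 32. 61.  1. 88. 13.]
scene theta [1.8  1.75 1.7  1.65] [102. 119. 134. 150.] 568.0
shift x,y,z [-0.0013  0.0684  0.0005] twist -0.17461434746178384
```

>>> apply_moves([
  {"x": 0.0, "y": 0.03, "z": 0.0, "twist": 0, "grip": 0.05},
  {"x": 0.0, "y": 0.06, "z": 0.0, "twist": 0, "grip": 0.05},
  {"x": 0.0, "y": 0.067, "z": 0.0, "twist": 0, "grip": 0.05},
  {"x": 0.0, "y": 0.067, "z": -0.01, "twist": 0, "grip": 0.05},
  {"x": 0.0, "y": 0.067, "z": -0.02, "twist": 0, "grip": 0.05},
  {"x": 0.0, "y": 0.067, "z": -0.028, "twist": 0, "grip": 0.05},
  {"x": 0.0, "y": 0.067, "z": -0.034, "twist": 0, "grip": 0.05},
  {"x": 0.0, "y": 0.067, "z": -0.04, "twist": 0, "grip": 0.05},
])

```text
clock: 12.1
eef_pos: [0.6453, 0.2097, 0.2156]
eef_rot: [-91.1, 0.3, -87.4]
wrist_force: [0.3, 0.5, -0.3]
opening: 0.0502
```

```bash
python3 -c "
from h import *
st();theta()"
```

```text
t 12.1 tcp [0.6453 0.2097 0.2156] rot [-91.11   0.3  -87.35] box [ 0.1189 -0.001   0.2156] F [ 0.34  0.54 -0.33] op 0.050225057137335376 j [17. 29. 75.  1. 77. 14.]
scene theta [1.8  1.75 1.7  1.65] [163. 169. 176. 184.] 513.0
```

>>> apply_moves([
  {"x": 0.0, "y": 0.0, "z": -0.005, "twist": 0, "grip": 0.05},
  {"x": 0.0, "y": 0.0, "z": -0.01, "twist": 0, "grip": 0.05},
  {"x": 0.0, "y": 0.0, "z": -0.015, "twist": 0, "grip": 0.05},
  {"x": 0.0, "y": 0.0, "z": -0.02, "twist": 0, "grip": 0.05},
  {"x": 0.0, "y": 0.0, "z": -0.025, "twist": 0, "grip": 0.05},
  {"x": 0.0, "y": 0.0, "z": -0.03, "twist": 0, "grip": 0.05},
  {"x": 0.0, "y": 0.0, "z": -0.035, "twist": 0, "grip": 0.05},
  {"x": 0.0, "y": 0.0, "z": -0.04, "twist": 0, "grip": 0.05},
  {"x": 0.0, "y": 0.0, "z": -0.044, "twist": 0, "grip": 0.05},
  {"x": 0.0, "y": 0.0, "z": -0.02, "twist": 0, "grip": 0.05},
  {"x": 0.0, "y": 0.0, "z": 0.01, "twist": 0, "grip": 0.05},
  {"x": 0.0, "y": 0.0, "z": 0.03, "twist": 0, "grip": 0.05},
])

```text
clock: 13.15
eef_pos: [0.6757, 0.2111, 0.2151]
eef_rot: [-91.1, 0.3, -87.3]
wrist_force: [0.7, 0.7, -0.3]
opening: 0.0502
```

```bash
python3 -c "
from h import *
st();theta()"
```

```text
t 13.15 tcp [0.6757 0.2111 0.2151] rot [-91.1    0.3  -87.34] box [ 0.1494 -0.0011  0.2151] F [ 0.73  0.67 -0.33] op 0.05020766781265977 j [16. 32. 70.  1. 79. 13.]
scene theta [0.8  0.85 0.9  0.95] [126. 128. 130. 136.] 618.0
```

Falling. Let time pass while rising clear.

>>> apply_moves([
  {"x": 0.0, "y": -0.03, "z": 0.01, "twist": 0, "grip": 0.05},
  {"x": 0.0, "y": -0.06, "z": 0.02, "twist": 0, "grip": 0.05},
  {"x": 0.0, "y": -0.08, "z": 0.02, "twist": 0, "grip": 0.05},
  {"x": 0.0, "y": -0.08, "z": 0.02, "twist": 0, "grip": 0.05},
  {"x": 0.0, "y": -0.08, "z": 0.02, "twist": 0, "grip": 0.05},
  {"x": 0.0, "y": -0.08, "z": 0.02, "twist": 0, "grip": 0.05},
  {"x": 0.0, "y": -0.08, "z": 0.02, "twist": 0, "grip": 0.05},
  {"x": 0.0, "y": -0.08, "z": 0.02, "twist": 0, "grip": 0.05},
  {"x": 0.0, "y": -0.08, "z": 0.02, "twist": 0, "grip": 0.05},
  {"x": 0.0, "y": -0.08, "z": 0.02, "twist": 0, "grip": 0.05},
])

```text
clock: 14.03
eef_pos: [0.6999, 0.2115, 0.293]
eef_rot: [-91.0, 0.3, -87.4]
wrist_force: [0.2, -0.1, -0.2]
opening: 0.0503
```

Run:
```python
from h import *
st();p=theta();q=ctrl.capture("top")
cv2.imwrite("pics/end.png",np.hstack([cv2.resize(p["frame"][90:290,180:420],(480,400)),cv2.resize(q["frame"][140:300,60:188],(320,400))]))
```

```text
t 14.0333 tcp [0.6999 0.2115 0.293 ] rot [-91.02   0.29 -87.39] box [ 0.1736 -0.0018  0.293 ] F [ 0.21 -0.14 -0.18] op 0.05026103501409956 j [16. 33. 58.  1. 91. 13.]
scene theta [0.   0.05 0.1  0.15] [234. 253. 276. 296.] 394.0
```

View pics/end.png

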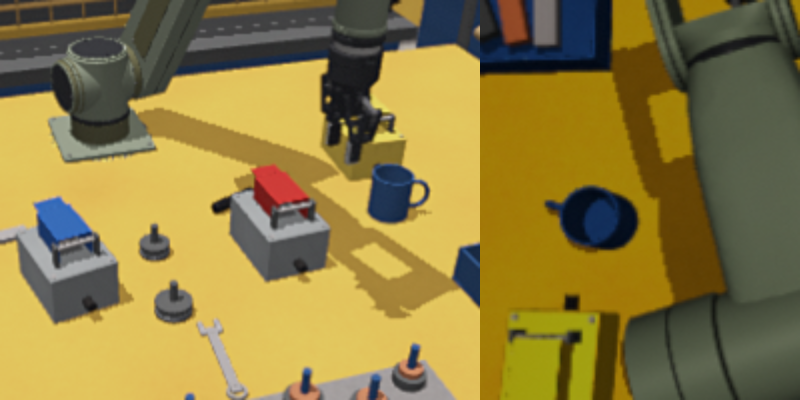

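The red guard is shut at (280,190), and everything else is where it was. The robot is clear, so I'm handing in.

```bash
python3 -c "
from station import ctrl
print(ctrl.finish_job())"
```

```text
the job is handed in; nothing more can be done
None
```

The drive switch is on and its red guard is shut. The job took about 14 s of the 64 s allowed, and I have handed it in.

**What I did:**
- I raised the guard with the back of one finger against its lip's free edge and tipped it back onto its stop, where it stayed open.
- I pushed the toggle back until it met its hard stop, at 12.5 N with no further motion.
- I tipped the guard forward from behind and backed the finger off. It then fell shut on its own.

**Last checks:**
- **Guard:** the scene fit gives 0.0 rad, which is shut, though the fit was coarse: it scored worse than the earlier ones. The final picture also shows the guard shut.
- **Toggle:** before closing, the cap sat at pixel (365,187), against (368,188) predicted for fully on. The networks' own fixes were up to about 12 px short of that. It can't be seen under the shut guard, so I did not check it again.
- **Robot:** it is clear of everything, with wrist force near zero.
- **Other things on the bench:** the lamp switch and the loose things in view look untouched. The grease can and the offcut were outside the final crops, and the arm hid the drive box from the top camera.

One move call was refused and resent. I had left out the `y` values, which probably caused it, and nothing moved.

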